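# Fold down the hold-down flap and shut the vial case

## Task

Close up the vial case on the metal riser. With the fingertips, first push its upright metal hold-down flap over until it lies fully down on the stored vials, and only then swing the lid over from behind and push it fully shut. Nothing is to be picked up: leave the case standing flat where it is, do not disturb the bottle, vial or cup around it, and finish clear of everything.

Things in the scene. Friction and masses are not known exactly. Their poses are not given: they have to be found in the camera images.
- case: Open grey plastic case, 130 mm deep (its x), 150 mm wide (its y), 66 mm high to the rim, walls 4 mm, about 1.3 kg in all, loose on the riser. Origin: centre of its underside; z up; its +x points to the lid's hinge side (anywhere from 0.3 rad left of straight ahead to 1.6 rad right), -x to its front, where the flap is hinged. Six vials stand fixed in it, tops 57 mm above its underside.
- flap (a joint): Hinge of the flat metal flap (rad): 0 = flat in the case on the vials, 1.57 = upright, stop at 1.95 (leaning to the front). Flap 85 mm from hinge to free edge, 124 mm wide, 4 mm thick, 6 mm bead along the free edge. Starts at 1.35 to 1.7; folds towards the case's +x and down. Stiff hinge: stays where it is left; 1 to 1.5 N at the free edge moves it.
- lid (a joint): Hinge of the lid (rad): 0 = shut on the rim, 1.57 = upright, stop at 2.05 (leaning back). Grey shell 130 mm from hinge to free edge, 150 mm wide, 16 mm thick; shut, its top is 82 mm above the case's underside. Starts at 1.65 to 1.9; swings towards the case's -x and down. Stiff hinge: stays where it is left; 2 to 3.5 N at the free edge moves it. It strikes the flap if that is still up.
- flap_hinge (a point): Middle of the flap's hinge line, at x = -57 mm, y = 0, z = 60.5 mm in the case's frame; the hinge line runs along the case's y.
- flap_edge (a point): Middle of the flap's free edge, mid-thickness, 85 mm from its hinge line.
- lid_hinge (a point): Middle of the lid's hinge line, on the case's far rim, at x = +65 mm, y = 0, z = 66 mm in the case's frame; the hinge line runs along the case's y.
- lid_edge (a point): Middle of the lid's free edge on its outer face (the face that is on top when shut), 130 mm along the lid from the hinge line and 16 mm out from it.
- white_bottle: White capped bottle, 61 mm wide, 129 mm tall, standing loose on the riser beside the case, on the case's +y side. Origin: centre of its underside. A bystander.
- tall_vial: Thin vial with a dark cap, 22 mm wide, 78 mm tall, standing loose on the riser in front of the case's front, towards its +y corner. Origin: centre of its underside. A bystander.
- small_cup: Low white cup, 60 mm wide, 22 mm high, standing loose on the riser in front of the case's front, towards its -y half. Origin: centre of its underside. A bystander.
- riser: Fixed flat metal riser (a low shelf over a black tray), 380 x 375 mm, its top 46 mm above the bench; the case and the bystanders stand on it. Origin: on the bench, under its centre.

How it is judged (in metres and radians):
On the way, in this order (a step that is already met when the one before it is completed fails the run):
1. the flap lies down while the lid still stands open (value of joint flap below 0.1 rad and value of joint lid above 1.2 rad), for 0.2 s.
2. the lid is shut over the folded flap (value of joint lid below 0.06 rad and value of joint flap below 0.1 rad), for 0.2 s.
At the end, for the whole second after the job is handed in: The flap lies down (within 0.1 rad), the lid is shut over it (within 0.06 rad, about 8 mm at the edge), the case stands flat within 20 mm of where it was and the bottle, vial and cup are within 20 mm of where they were (all of step 2 and distance of each of case, white_bottle, tall_vial, small_cup from where it was at the start of the episode below 0.02 m and angle between case's own z axis and vertical below 0.05 rad and linear speed of case below 0.02 m/s); the robot touches nothing.
It fails at once if the case is lifted, tipped or shifted by more than 20 mm (distance of case from where it was at the start of the episode above 0.02 m or height (world z) of case above 0.056 m or angle between case's own z axis and vertical above 0.12 rad).
It fails at once if the white bottle is moved by more than 20 mm, lifted or carried (distance of white_bottle from where it was at the start of the episode above 0.02 m).
It fails at once if the tall vial is moved by more than 20 mm, lifted or carried (distance of tall_vial from where it was at the start of the episode above 0.02 m).
It fails at once if the small cup is moved by more than 20 mm, lifted or carried (distance of small_cup from where it was at the start of the episode above 0.02 m).
It also fails if it takes over 54 s, if anything falls off the work surface, if the arm or the gripper's body presses on something with over 40 N, if the wrist force passes 120 N, or if a joint passes its speed limit or range.

## Robot

A 6-joint arm with a two-finger parallel gripper is mounted at the origin on the work surface; the furniture and walls round the work are solid. World frame = base frame: x ahead of the robot, y to its left, z up, the work surface at z = 0. Lengths are in m, angles in degrees, forces in N, time in s.
With the tool pointing down it reaches from about 0.3 to 0.75 m from the base axis. Payload 8.5 kg.
Tool frame: the origin (TCP) lies at the very end of the fingers, on their centre line; the grasp point (between the pads) lies 19 mm behind it; z points along the fingers, y is the line along which they close (so a half turn about z gives the same grasp; the last joint's range is limited). The gripper opens to 85 mm and grips with 20 to 120 N. Pads are 22 mm wide; open, the fingers measure 114 mm over their backs; the gripper's body (76 mm by 85 mm) begins 54 mm behind the grasp point. The pads swing forward as they close: fully open they stand 13 mm farther back than shut.
Start: joints at [-55.995, 21.807, 74.336, -0, 83.858, -12.336], TCP at [0.398, -0.38, 0.231] pointing down, gripper open.
Joint ranges: [-178.18, 178.18], [-50.72, 133.34], [12.68, 142.11], [-81.47, 261.47], [9.98, 163.14], [-165.26, 165.26]. Speed limits (degrees/s): [136.94, 136.94, 180, 180, 180, 180].

## Interface

Orientations are given as a 3x3 rotation matrix whose columns are the frame's x, y, z axes.
In Python, from rig import observe, cams, ticket gives the robot as it stands.
- The arm moves only by the tool move_arm, never from a script. Its arguments are lists of equal length, an entry for each row: "jaw": the finger opening in cm, from 0 to 8.54; "dp": the shift along the tool's x, y, z in cm, a list of three; "turn": the turn, a rotation vector about the tool's x, y, z in rad, a list of three. In form: {"jaw": [jaw, ...], "dp": [[tx, ty, tz], ...], "turn": [[wx, wy, wz], ...]}. A call has 1 to 12 rows; each row shifts and turns the commanded pose from where the row before left it, along the tool's axes as they then stand; what a row does not reach is not made up. A row lasts 1/12 s, in which the tool goes at most 41.7 mm and 7.16 degrees, less where a joint would pass 70% of its speed; a pose out of reach is approached as far as the arm can. A call is refused whole if a number of a shift passes 4.17 or a number of a turn 0.125, either way. A call with a gripper value outside its range is refused whole. The fingers move at their own pace and stop on an object; "force" is the grip in N (left out, the last holds). Time passes only in rows, so rows that do not move let the fingers close. It gives the time, the measured TCP pose, the force, the opening and the grip force at its end, in the units of the state.
- observe(): the state, without advancing time (a new reading comes with each control period).
- cams.get_image(name): name is "side" or "top" or "wrist"; returns (picture, depth): 384x512x3 uint8, red, green, blue; 384x512 float32, m along the optical axis (not along the pixel's ray), 0 where there is no reading.
- cams.calibration(name): a dict with "vertical_fov" (degrees; the focal length in pixels is half the picture's height over the tangent of half this angle, whatever the lens; pixels are square), "cx", "cy" (the principal point, pixels), "view" (4x4, takes a point from world to camera coordinates); the wrist camera has in their place "tool_from_camera" (4x4, takes a point from camera to tool coordinates, whose origin is the TCP and whose axes are the flange's). Camera axes: x right, y up, looking along -z (the intrinsics and any distortion apply to the point x, -y, -z); pixel columns grow to the right and rows downward; lengths in m; the calibration is good to about 2 mm. The wrist camera is an equidistant fisheye: a pixel r from the principal point sees the ray r / f radians off the axis. A picture is of the moment at which its call begins: read the wrist's pose just before it. calibration takes no time and is no camera call.
- ticket.close_job(): hands the job in; it is judged then, once.
Trained networks look in the newest picture that a camera, given by its name, has taken for a name from the list of things; names that differ only in an ending like _2 or _b are one class to them, and where a whole thing is asked for, a point or a joint stands for the part that bears it (a point fixed in the world has none). Each returns a list of dicts, best first, with "p" (0 to 1); they miss things now and then, are a little off and sometimes report something else, mostly with a low value. They report only what shows in the picture. A call takes as long as a camera call.
- cams.spot_in(camera, query): "box" ([centre column, centre row, width, height] as shares, 0 to 1, of the picture: columns of its width, rows of its height, round what is visible of it).
- cams.outline_of(camera, query): "mask" (384x512 bool, what is visible of it) and "box" ([centre column, centre row, width, height] as shares, 0 to 1, of the picture: columns of its width, rows of its height, round what is visible of it).
- cams.mark_of(camera, query): "location" ([column, row] as shares, 0 to 1, of the picture: columns of its width, rows of its height: a listed point, or the origin of a listed thing).
The state is a dict: "time_s": time; "q": joint angles; "qvel": joint speeds; "joint_efforts": joint torques, N m; "position": TCP position; "tool_rot": TCP orientation; "ft_force": force on the tool from outside, world axes, zero at the start; "wrist_torque": the same for the moment, N m; "grip_width": finger opening in m; "gripper_force": force on a finger pad.
Only numpy, scipy, OpenCV 4.12 (cv2) and the standard library are available. Lean on these libraries where they do the work, as an engineer would, in place of code of your own. Each camera call takes 0.05 s, during which the arm holds its last target. There are 200 camera calls.

## Working session

There is one attempt and no reset: what is moved stays moved. The work goes in short steps, Python scripts to look and compute and a tool call to move; the robot and the scene stay as the last step left them, time stands still between calls to the robot, and variables do not carry over. Pictures are saved under pics/ and viewed, at most 10 in all, crops included, and the job is handed in when it is done.

Besides the shell and the picture viewer there is one more tool, called after "Request:" as a command line: name --argument value ..., lists and objects as JSON in quotes. move_arm: Moves the arm, as the interface text tells. Its arguments: {"type":"object","properties":{"jaw":{"type":"array","items":{"type":"number"}},"dp":{"type":"array","items":{"type":"array","items":{"type":"number"}}},"turn":{"type":"array","items":{"type":"array","items":{"type":"number"}}},"force":{"type":"number"}},"required":["jaw","dp","turn"]}

```bash
ls; mkdir -p pics; python3 - <<'E'
from rig import observe,cams,ticket
import cv2,numpy as np
o=observe();print(o)
ims=[]
for n in("side","top"):
    p,d=cams.get_image(n);np.save(f"pics/{n}_d.npy",d);np.save(f"pics/{n}.npy",p)
    cv2.imwrite(f"pics/{n}0.png",p[:,:,::-1])
    print(n,cams.calibration(n))
    for q in("case","flap_hinge","flap_edge","lid_hinge","lid_edge","white_bottle","tall_vial","small_cup"):
        r=cams.mark_of(n,q)[:1]
        print(q,[(x["p"],np.array(x["location"])*[512,384]) for x in r])
E
```

```text
pics
{'time_s': 0.0, 'q': array([-5.59948741e+01,  2.18399197e+01,  7.43849594e+01,  3.12198234e-04,
        8.38581984e+01, -1.23354958e+01]), 'qvel': array([ 0.00117222,  0.04538109,  0.02129434, -0.03904065, -0.01891384,
        0.00941492]), 'joint_efforts': array([-9.67043416e-04, -4.48463273e+01, -2.31280822e+01, -3.13322334e-04,
        4.64282522e-03,  6.71881750e-07]), 'position': array([ 0.39773304, -0.3794508 ,  0.2307206 ]), 'tool_rot': array([[ 6.90370218e-01,  7.23455812e-01, -8.06432282e-04],
       [ 7.23456193e-01, -6.90369238e-01,  1.20504132e-03],
       [ 3.15058103e-04, -1.41534306e-03, -9.99998949e-01]]), 'ft_force': array([ 1.21290534, -0.35330398, -0.20559323]), 'wrist_torque': array([ 0.00651045, -0.04757345, -0.02092712]), 'gripper_force': 0.0, 'grip_width': 0.08543028802329017}
side {'vertical_fov': 50.60383140213745, 'cx': 256.4858860078082, 'cy': 195.2964671944743, 'view': array([[ 0.1379263 , -0.99038759,  0.01042851,  0.21022975],
       [ 0.70207212,  0.10519007,  0.70429382, -0.45931538],
       [-0.69862084, -0.08981908,  0.70983199, -0.54734464],
  
[... 467 characters left out ...]
3678196185592, 'cx': 258.4618039914833, 'cy': 192.92316274960302, 'view': array([[ 0.02559135, -0.99963573,  0.00857221,  0.26162661],
       [ 0.98815142,  0.0265936 ,  0.15116066, -0.49824792],
       [-0.15133356,  0.00460223,  0.98847204, -0.89546067],
       [ 0.        ,  0.        ,  0.        ,  1.        ]])}
case [(0.57, array([280.4224, 203.0976]))]
flap_hinge [(0.84, array([271.2064, 232.0128]))]
flap_edge [(0.6, array([272.1792, 223.9872]))]
lid_hinge [(0.74, array([292.8128, 169.8048]))]
lid_edge [(0.76, array([308.6848, 134.5152]))]
white_bottle [(0.88, array([230.7072, 171.6096]))]
tall_vial [(0.52, array([230.5024, 227.904 ]))]
small_cup [(0.65, array([280.32  , 265.6128]))]
```

```bash
cat > h.py <<'E'
import numpy as np
from rig import observe,cams,ticket
def ray(n,uv):
    c=cams.calibration(n);f=192/np.tan(np.radians(c["vertical_fov"]/2))
    V=np.array(c["view"]);d=np.array([(uv[0]-c["cx"])/f,-(uv[1]-c["cy"])/f,-1])
    return -V[:3,:3].T@V[:3,3],V[:3,:3].T@d
def tri(a,b):
    A=0;B=0;rs=[ray("side",a),ray("top",b)]
    for o,d in rs:
        d=d/np.linalg.norm(d);P=np.eye(3)-np.outer(d,d);A=A+P;B=B+P@o
    x=np.linalg.solve(A,B)
    return x,[np.linalg.norm(np.cross(x-o,d/np.linalg.norm(d))) for o,d in rs]
def cloud(n,d):
    v,u=np.mgrid[0:384,0:512]
    c=cams.calibration(n);f=192/np.tan(np.radians(c["vertical_fov"]/2));V=np.array(c["view"])
    p=np.stack([(u-c["cx"])/f*d,-(v-c["cy"])/f*d,-d],-1)
    return (p-V[:3,3])@V[:3,:3]
E
python3 - <<'E'
from h import *
S=dict(case=(277.6,232.3),fh=(263.8,233),fe=(266.7,203.1),lh=(294.1,198.9),le=(310.6,132.8),bot=(226.6,204.5),vial=(224.5,248.2),cup=(274,282.3))
T=dict(case=(280.4,203.1),fh=(271.2,232),fe=(272.2,224),lh=(292.8,169.8),le=(308.7,134.5),bot=(230.7,171.6),vial=(230.5,227.9),cup=(280.3,265.6))
R={}
for k in S:
    x,e=tri(S[k],T[k]);R[k]=x;print(k,x.round(4),np.round(e,4))
a=R["lh"]-R["fh"];print("yaw",np.degrees(np.arctan2(a[1],a[0])),np.linalg.norm(a[:2]))
E
```

```text
case [0.4696 0.2294 0.0374] [0.003 0.003]
fh [0.4017 0.2516 0.1127] [0.0038 0.0038]
fe [0.4121 0.251  0.1841] [0.0021 0.0021]
lh [0.5363 0.2043 0.0759] [0.0005 0.0005]
le [0.5676 0.1883 0.232 ] [0.0017 0.0017]
bot [0.5345 0.3461 0.0384] [0.0096 0.0096]
vial [0.4133 0.335  0.0346] [0.0021 0.0021]
cup [0.3364 0.2256 0.0497] [0.0006 0.0006]
yaw -19.350228486332718 0.14264915749750706
```

```bash
python3 -c "
import cv2,numpy as np
a=cv2.imread('pics/side0.png')[90:330,130:400];b=cv2.imread('pics/top0.png')[90:330,130:400]
cv2.imwrite('pics/ab.png',cv2.resize(np.hstack([a,b]),(800,356)))"
```

```text
(no output)
```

View pics/ab.png

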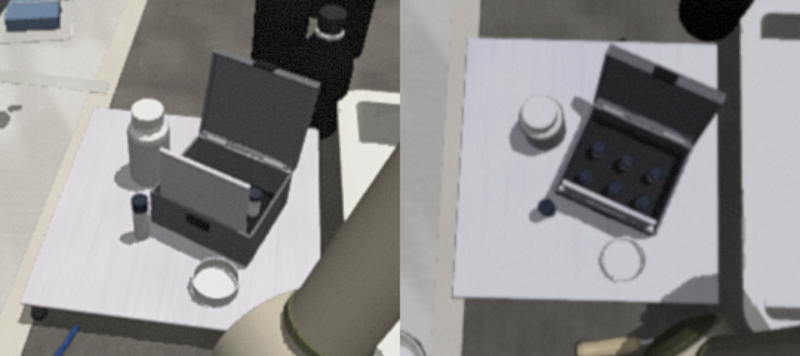

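```bash
python3 - <<'E'
from h import *
import cv2
for n in("side","top"):
    P=cloud(n,np.load(f"pics/{n}_d.npy"));d=np.load(f"pics/{n}_d.npy")
    for q in("lid_edge","flap_edge","case","white_bottle","tall_vial","small_cup"):
        r=cams.outline_of(n,q)
        if not r: print(n,q,None);continue
        m=cv2.erode(r[0]["mask"].astype(np.uint8),np.ones((3,3)))>0
        X=P[m&(d>0)]
        if len(X)<15: print(n,q,len(X));continue
        pc=np.percentile(X,[3,97],axis=0).round(3)
        print(n,q,r[0]["p"],len(X),pc.tolist(),np.median(X,0).round(4))
        if q in("lid_edge","flap_edge"):
            Y=X
            for _ in range(6):
                c=np.median(Y,0);u,s,v=np.linalg.svd(Y-Y.mean(0),full_matrices=False);nn=v[2]*np.sign(v[2][0])
                e=(X-Y.mean(0))@nn;Y=X[abs(e)<0.006]
            print("  plane",len(Y),nn.round(3),"yaw",np.degrees(np.arctan2(nn[1],nn[0])),"tilt",np.degrees(np.arcsin(nn[2])),Y.mean(0).round(4))
            np.save(f"pics/{n}_{q}.npy",Y)
# bench/riser height and rim
P=cloud("top",np.load("pics/top_d.npy"));X=P.reshape(-1,3)
s=X[(abs(X[:,0]-.45)<.15)&(abs(X[:,1]-.25)<.15)]
h,e=np.histogram(s[:,2],bins=np.arange(.03,.27,.005));print(dict(zip(e.round(3),h)))
E
```

```text
side lid_edge 0.73 4079 [[0.51, 0.131, 0.114], [0.578, 0.262, 0.236]] [0.5451 0.1932 0.1743]
  plane 3551 [ 0.893 -0.37  -0.258] yaw -22.496776582142317 tilt -14.936860983472776 [0.5456 0.1956 0.17  ]
side flap_edge None
side case 0.74 9562 [[0.38, 0.136, 0.059], [0.573, 0.303, 0.23]] [0.5116 0.2134 0.1317]
side white_bottle 0.72 1121 [[0.49, 0.317, 0.06], [0.528, 0.364, 0.175]] [0.4983 0.3408 0.1362]
side tall_vial 0.81 241 [[0.393, 0.324, 0.055], [0.407, 0.339, 0.124]] [0.3957 0.3309 0.0978]
side small_cup 0.82 740 [[0.308, 0.2, 0.046], [0.366, 0.249, 0.067]] [0.3434 0.224  0.0486]
top lid_edge 0.94 2948 [[0.512, 0.132, 0.113], [0.579, 0.26, 0.24]] [0.5461 0.1957 0.1728]
  plane 2490 [ 0.895 -0.374 -0.243] yaw -22.66198270544345 tilt -14.078978468235071 [0.5459 0.1946 0.169 ]
top flap_edge 0.58 356 [[0.386, 0.202, 0.12], [0.429, 0.304, 0.193]] [0.4084 0.2532 0.1897]
  plane 356 [ 0.922 -0.385 -0.027] yaw -22.674198769903132 tilt -1.5195056346775235 [0.4083 0.2528 0.1709]
top case 0.92 7910 [[0.396, 0.137, 0.058], [0.573, 0.297, 0.237]] [0.5068 0.2149 0.1104]
top white_bottle 0.94 7
[... 1111 characters left out ...]
.int64(124), np.float64(0.16): np.int64(147), np.float64(0.165): np.int64(141), np.float64(0.17): np.int64(373), np.float64(0.175): np.int64(289), np.float64(0.18): np.int64(134), np.float64(0.185): np.int64(189), np.float64(0.19): np.int64(314), np.float64(0.195): np.int64(121), np.float64(0.2): np.int64(126), np.float64(0.205): np.int64(124), np.float64(0.21): np.int64(66), np.float64(0.215): np.int64(10), np.float64(0.22): np.int64(7), np.float64(0.225): np.int64(9), np.float64(0.23): np.int64(237), np.float64(0.235): np.int64(397), np.float64(0.24): np.int64(108), np.float64(0.245): np.int64(0), np.float64(0.25): np.int64(0), np.float64(0.255): np.int64(0), np.float64(0.26): np.int64(0)}
```

```bash
python3 - <<'E'
from h import *
for n in("side","top"):
    X=cloud(n,np.load(f"pics/{n}_d.npy")).reshape(-1,3)
    s=X[(X[:,0]>.2)&(X[:,0]<.75)&(X[:,1]>-.5)&(X[:,1]<.5)&(X[:,2]>.15)]
    k=np.round(s[:,:2]/.08).astype(int)
    for q in np.unique(k,axis=0):
        z=s[(k==q).all(1)][:,2]
        if len(z)>10: print(n,q*8,z.max().round(3),len(z))
E
```

```text
side [24  0] 0.556 4652
side [24  8] 0.542 11840
side [24 16] 0.3 1586
side [24 24] 0.181 48
side [24 48] 0.387 1234
side [32  0] 0.564 311
side [32  8] 0.546 457
side [32 48] 0.387 886
side [40 16] 0.192 52
side [40 24] 0.193 741
side [40 32] 0.193 256
side [40 48] 0.387 672
side [48 16] 0.235 154
side [48 32] 0.176 287
side [48 40] 0.176 16
side [48 48] 0.387 510
side [56 16] 0.243 1542
side [56 24] 0.243 1297
side [56 32] 0.176 123
side [56 48] 0.387 404
side [64 48] 0.386 316
side [72  8] 0.227 915
side [72 16] 0.179 111
side [72 48] 0.386 224
top [24  0] 0.547 682
top [24  8] 0.542 6755
top [24 16] 0.304 2334
top [24 24] 0.179 78
top [24 40] 0.71 573
top [24 48] 0.39 1333
top [32  0] 0.548 794
top [32  8] 0.546 2583
top [32 24] 0.958 796
top [32 40] 0.718 9531
top [32 48] 0.389 1257
top [40 16] 0.193 12
top [40 24] 0.194 239
top [40 32] 0.194 85
top [40 40] 0.718 10341
top [40 48] 0.389 1171
top [48 16] 0.22 77
top [48 32] 0.18 235
top [48 40] 0.719 9704
top [48 48] 0.713 1143
top [56 16] 0.245 1160
top [56 24] 0.243 984
top [56 32] 0.178 237
top [56 40] 0.69 311
top [56 48] 0.389 1051
top [64 48] 0.389 987
top [72  8] 0.229 1262
top [72 16] 0.181 241
top [72 48] 0.389 497
```

Request:
move_arm --jaw '[0, 0, 0]' --dp '[[0, 0, -4], [0, 0, -4], [0, 0, -4]]' --turn '[[0, 0, -0.123], [0, 0, -0.123], [0, 0, -0.123]]'

```text
time_s: 1.75
position: [0.3976, -0.3793, 0.3528]
tool_rot: [[0.377, 0.926, -0.001], [0.926, -0.377, 0.001], [0.001, -0.001, -1.0]]
ft_force: [0.6, -0.4, 0.1]
grip_width: 0.0516
gripper_force: 0.0
```

```bash
python3 - <<'E'
from h import *
import cv2
a=[]
for n in("side","top"):
    p,d=cams.get_image(n);np.save(f"pics/{n}_d1.npy",d);a.append(p[:,:,::-1])
    d0=np.load(f"pics/{n}_d.npy");X=cloud(n,d0)
    m=(X[...,2]>.25)&(X[...,2]<.9)&(X[...,1]>-.5)&(X[...,1]<.47)
    st=m&(abs(d-d0)<.004)
    k=np.round(X[st][:,:2]/.1).astype(int)
    for q in np.unique(k,axis=0):
        z=X[st][(k==q).all(1)][:,2]
        if len(z)>30:print(n,q*10,z.min().round(2),z.max().round(2),len(z))
cv2.imwrite("pics/full1.png",cv2.resize(np.hstack(a),(800,300)))
E
```

```text
side [10 30] 0.25 0.25 64
side [20  0] 0.32 0.47 392
side [20 10] 0.25 0.34 338
side [110  10] 0.25 0.27 136
top [30  0] 0.48 0.54 94
top [30 10] 0.25 0.48 256
top [30 40] 0.65 0.72 8833
top [40 40] 0.66 0.72 12872
top [50 40] 0.65 0.72 8644
```

View pics/full1.png

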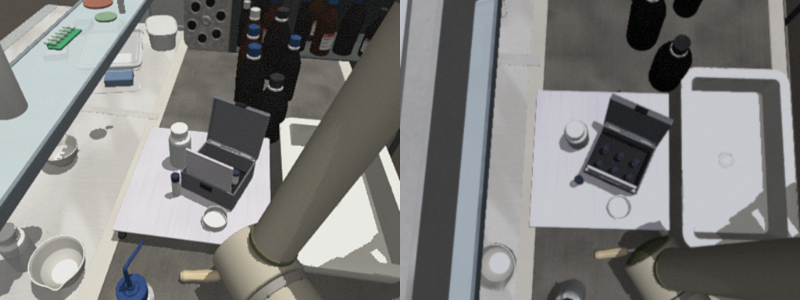

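```bash
python3 - <<'E'
from h import *
P=cloud("side",np.load("pics/side_d1.npy"))
for (u,v) in [(160,350),(170,325),(178,312),(165,370),(70,340),(20,320),(235,352),(255,350),(290,330),(300,350)]:
    print(u,v,P[v-1:v+2,u-1:u+2].reshape(-1,3).mean(0).round(3))
X=P[300:384,240:420].reshape(-1,3);r=np.hypot(X[:,0],X[:,1])
for z in np.arange(.1,.6,.05):
    m=(X[:,2]>z)&(X[:,2]<z+.05)&(r<.4)
    if m.sum()>5:print(z.round(2),r[m].max().round(3),X[m][r[m].argmax()].round(3),m.sum())
E
```

```text
160 350 [0.102 0.344 0.24 ]
170 325 [0.143 0.347 0.221]
178 312 [0.192 0.357 0.164]
165 370 [0.099 0.345 0.187]
70 340 [0.187 0.571 0.017]
20 320 [0.178 0.628 0.091]
235 352 [0.204 0.278 0.025]
255 350 [0.212 0.245 0.026]
290 330 [0.183 0.192 0.172]
300 350 [0.157 0.176 0.17 ]
0.1 0.294 [0.199 0.217 0.144] 453
0.15 0.293 [0.201 0.213 0.158] 6232
0.2 0.275 [0.218 0.167 0.2  ] 1877
0.25 0.234 [0.192 0.134 0.25 ] 719
```

Request:
move_arm --jaw '[0, 0, 0, 0, 0, 0, 0, 0, 0, 0]' --dp '[[3.67, -1.8, 0], [3.67, -1.8, 0], [3.67, -1.8, 0], [3.67, -1.8, 0], [3.67, -1.8, 0], [3.67, -1.8, 0], [3.67, -1.8, 0], [3.67, -1.8, 0], [3.67, -1.8, 0], [3.67, -1.8, 0]]' --turn '[[0, 0, 0], [0, 0, 0], [0, 0, 0], [0, 0, 0], [0, 0, 0], [0, 0, 0], [0, 0, 0], [0, 0, 0], [0, 0, 0], [0, 0, 0]]'

```text
time_s: 2.68
position: [0.3714, 0.0301, 0.3514]
tool_rot: [[0.384, 0.923, 0.001], [0.923, -0.384, -0.0], [0.0, 0.001, -1.0]]
ft_force: [1.6, -1.3, -0.2]
grip_width: 0.0
gripper_force: 0.0
```

Request:
move_arm --jaw '[0, 0, 0, 0, 0, 0, 0, 0]' --dp '[[3.67, -1.8, 0], [3.67, -1.8, 0], [3.67, -1.8, 0], [3.67, -1.8, 0], [3.67, -1.8, 0], [3.67, -1.8, 0], [0, 0, 0], [0, 0, 0]]' --turn '[[0, 0, 0], [0, 0, 0], [0, 0, 0], [0, 0, 0], [0, 0, 0], [0, 0, 0], [0, 0, 0], [0, 0, 0]]'

```text
time_s: 3.35
position: [0.356, 0.2746, 0.3508]
tool_rot: [[0.379, 0.925, -0.001], [0.925, -0.379, -0.0], [-0.001, -0.001, -1.0]]
ft_force: [1.0, -0.3, -0.1]
grip_width: 0.0001
gripper_force: 0.0
```

Request:
move_arm --jaw '[0, 0, 0, 0, 0, 0, 0, 0]' --dp '[[0, 0, 3.5], [0, 0, 3.5], [0, 0, 3.5], [0, 0, 3.5], [0, 0, 3.5], [0, 2, 0], [0, 1, 0], [0, 0, 0]]' --turn '[[0, 0, 0], [0, 0, 0], [0, 0, 0], [0, 0, 0], [0, 0, 0], [0, 0, 0], [0, 0, 0], [0, 0, 0]]'

```text
time_s: 4.02
position: [0.3868, 0.2602, 0.1769]
tool_rot: [[0.386, 0.922, 0.002], [0.922, -0.386, 0.0], [0.001, 0.002, -1.0]]
ft_force: [-1.0, -0.5, -0.1]
grip_width: -0.0002
gripper_force: 0.0
```

```bash
python3 - <<'E'
from h import *
import cv2
o=observe();print(o["position"],o["ft_force"])
p,d=cams.get_image("side");q,e=cams.get_image("top")
a=p[90:330,130:400,::-1];b=q[90:330,130:400,::-1]
cv2.imwrite('pics/c1.png',cv2.resize(np.hstack([a,b]),(800,356)))
E
```

```text
[0.38676464 0.26017659 0.17685199] [-1.00768833 -0.52071567 -0.10303004]
```

View pics/c1.png

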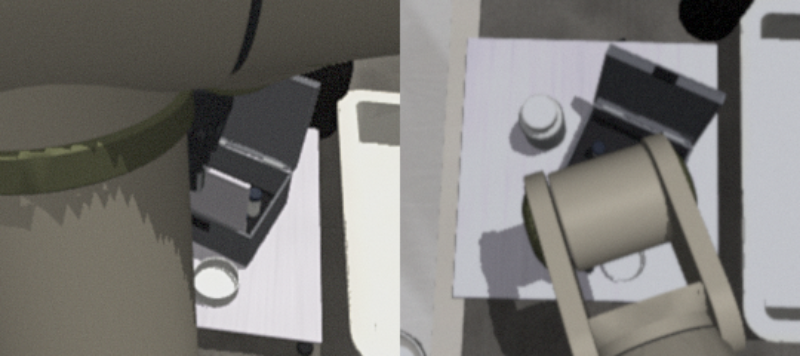

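```bash
python3 - <<'E'
from h import *
p,d=cams.get_image("top");X=cloud("top",d).reshape(-1,3)
m=(X[:,2]>.25)&(X[:,0]>.25)&(X[:,1]<.4)&(X[:,1]>.05)
X=X[m];a=X[:,0]*.923-X[:,1]*.384
for lo in np.arange(.1,.45,.025):
    s=X[(a>lo)&(a<lo+.025)]
    if len(s)>5: print(lo.round(3),len(s),np.percentile(s[:,2],[2,50,98]).round(3))
p,d=cams.get_image("side");X=cloud("side",d).reshape(-1,3)
a=X[:,0]*.923-X[:,1]*.384
for lo in np.arange(.1,.5,.025):
    s=X[(X[:,2]>.25)&(X[:,1]>.05)&(X[:,1]<.45)&(a>lo)&(a<lo+.025)]
    if len(s)>5: print("side",lo.round(3),len(s),np.percentile(s[:,2],[2,50,98]).round(3))
E
```

```text
0.125 1262 [0.495 0.521 0.561]
0.15 3903 [0.497 0.538 0.565]
0.175 3330 [0.45  0.514 0.542]
0.2 3503 [0.446 0.503 0.958]
0.225 2929 [0.426 0.475 0.508]
0.25 2533 [0.447 0.475 0.498]
0.275 1435 [0.449 0.475 0.489]
0.3 538 [0.444 0.465 0.48 ]
side 0.1 135 [0.458 0.478 0.497]
side 0.125 113 [0.432 0.437 0.468]
side 0.15 50 [0.432 0.435 0.437]
side 0.2 149 [0.273 0.324 0.35 ]
side 0.225 544 [0.254 0.316 0.349]
side 0.25 131 [0.251 0.273 0.329]
side 0.275 9 [0.251 0.254 0.256]
```

Request:
move_arm --jaw '[0, 0, 0, 0, 0, 0, 0]' --dp '[[0, 0.8, 0.1], [0, 0.8, 0.1], [0, 0.8, 0.1], [0, 0.85, 0.3], [0, 0.85, 0.3], [0, 0.75, 0.5], [0, 0.75, 0.5]]' --turn '[[0, 0, 0], [0, 0, 0], [0, 0, 0], [0, 0, 0], [0, 0, 0], [0, 0, 0], [0, 0, 0]]'

```text
time_s: 4.8
position: [0.437, 0.2397, 0.1567]
tool_rot: [[0.383, 0.924, -0.0], [0.924, -0.383, -0.0], [-0.0, -0.0, -1.0]]
ft_force: [-0.5, 0.4, 0.9]
grip_width: -0.0003
gripper_force: 0.6
```

```bash
python3 - <<'E'
from h import *
import cv2
o=observe();print(o["position"],o["ft_force"])
p,d=cams.get_image("side");c=cams.get_image("wrist")[0]
a=cv2.resize(p[90:330,130:400,::-1],(341,300));b=cv2.resize(c[:,:,::-1],(400,300))
cv2.imwrite('pics/c2.png',np.hstack([a,b]))
E
```

```text
[0.43704346 0.23968747 0.1567322 ] [-0.52330441  0.3876137   0.87643868]
```

View pics/c2.png

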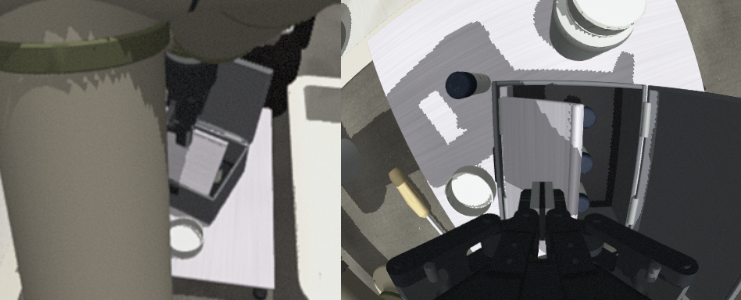

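Request:
move_arm --jaw '[0, 0, 0, 0, 0, 0, 0]' --dp '[[0, 0.65, 0.65], [0, 0.65, 0.65], [0, 0.37, 0.8], [0, 0.37, 0.8], [0, 0.17, 0.8], [0, 0.17, 0.8], [0, 0, 0]]' --turn '[[0, 0, 0], [0, 0, 0], [0, 0, 0], [0, 0, 0], [0, 0, 0], [0, 0, 0], [0, 0, 0]]'

```text
time_s: 5.48
position: [0.4576, 0.2307, 0.1105]
tool_rot: [[0.383, 0.924, -0.003], [0.924, -0.383, -0.001], [-0.002, -0.002, -1.0]]
ft_force: [-1.2, -0.0, -0.6]
grip_width: 0.0002
gripper_force: 0.0
```

Request:
move_arm --jaw '[0, 0, 0, 0]' --dp '[[0, 0, 0.1], [0, 0, 0.1], [0, 0, 0.1], [0, 0, 0]]' --turn '[[0, 0, 0], [0, 0, 0], [0, 0, 0], [0, 0, 0]]'

```text
time_s: 5.82
position: [0.4581, 0.2311, 0.1095]
tool_rot: [[0.383, 0.924, 0.0], [0.924, -0.383, 0.0], [0.0, 0.0, -1.0]]
ft_force: [0.5, 0.5, 0.5]
grip_width: -0.0004
gripper_force: 0.0
```

Request:
move_arm --jaw '[0, 0, 0, 0]' --dp '[[0, 0, 0.1], [0, 0, 0.1], [0, 0, 0.1], [0, 0, 0]]' --turn '[[0, 0, 0], [0, 0, 0], [0, 0, 0], [0, 0, 0]]'

```text
time_s: 6.15
position: [0.4583, 0.2311, 0.1083]
tool_rot: [[0.383, 0.924, 0.002], [0.924, -0.383, 0.0], [0.001, 0.002, -1.0]]
ft_force: [-5.7, -1.6, 17.4]
grip_width: -0.0
gripper_force: 9.0
```

Request:
move_arm --jaw '[0, 0, 0, 0, 0, 0, 0]' --dp '[[0, 0, -1], [0, 0, -3], [0, 0, -4], [0, 0, -4], [0, 0, -4], [0, 0, -4], [0, 0, 0]]' --turn '[[0, 0, 0], [0, 0, 0], [0, 0, 0], [0, 0, 0], [0, 0, 0], [0, 0, 0], [0, 0, 0]]'

```text
time_s: 6.73
position: [0.4598, 0.2315, 0.3141]
tool_rot: [[0.383, 0.924, 0.014], [0.924, -0.383, 0.003], [0.008, 0.011, -1.0]]
ft_force: [-0.1, 0.4, 0.4]
grip_width: 0.0
gripper_force: 0.0
```

```bash
python3 - <<'E'
from h import *
import cv2
o=observe();print(o["position"],o["ft_force"],o["q"])
c,d=cams.get_image("wrist");np.save("pics/w3.npy",d)
print(cams.calibration("wrist"))
for q in("flap_edge","flap_hinge","lid_hinge","lid_edge"):
    print(q,[(x["p"],np.array(x["location"])*[512,384]) for x in cams.mark_of("wrist",q)[:1]])
cv2.imwrite('pics/c3.png',c[:,:,::-1])
E
```

```text
[0.45980567 0.2315288  0.3140986 ] [-0.08822519  0.38946684  0.41060712] [1.35330403e+01 1.51321159e+01 7.06633988e+01 6.96277971e-04
 9.34027030e+01 3.60352659e+01]
{'vertical_fov': 65.70646984690485, 'cx': 257.1561523462606, 'cy': 192.1962205933605, 'tool_from_camera': array([[ 8.93194803e-04,  9.55279455e-01,  2.95703172e-01,
         7.42440993e-02],
       [ 9.99998901e-01, -5.03256374e-04, -1.39478838e-03,
        -7.82435141e-04],
       [-1.18359817e-03,  2.95704092e-01, -9.55278854e-01,
        -1.43347105e-01],
       [ 0.00000000e+00,  0.00000000e+00,  0.00000000e+00,
         1.00000000e+00]])}
flap_edge [(0.85, array([278.5792, 169.9968]))]
flap_hinge [(0.66, array([210.5856, 171.1104]))]
lid_hinge [(0.57, array([311.5008, 170.9184]))]
lid_edge [(0.69, array([392.6016, 202.2144]))]
```

View pics/c3.png

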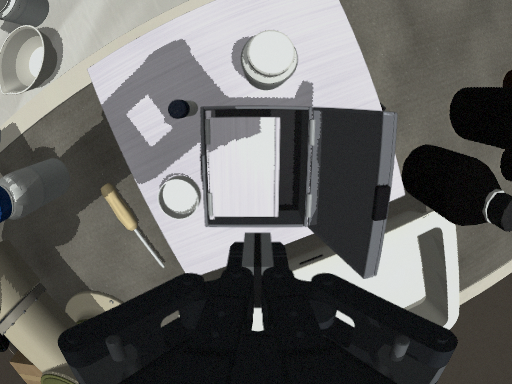

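Request:
move_arm --jaw '[0, 0, 0, 0, 0, 0, 0, 0]' --dp '[[0, 3.9, 0], [0, 3.9, 0], [0, 3.9, 0], [0, 3.9, 0], [0, 0, 3.3], [0, 0, 3.3], [0, 0, 3.3], [0, 0, 0]]' --turn '[[0, 0, 0], [0, 0, 0], [0, 0, 0], [0, 0, 0], [0, 0, 0], [0, 0, 0], [0, 0, 0], [0, 0, 0]]'

```text
time_s: 7.65
position: [0.5993, 0.1707, 0.1991]
tool_rot: [[0.383, 0.924, -0.015], [0.924, -0.383, -0.001], [-0.007, -0.013, -1.0]]
ft_force: [-0.9, -0.8, -1.2]
grip_width: -0.0004
gripper_force: 0.0
```

Request:
move_arm --jaw '[0, 0, 0, 0, 0, 0]' --dp '[[0, 0, -1.2], [0, 0, 0], [0, -0.8, 0], [0, -0.8, 0], [0, -0.8, 0], [0, -0.6, 0]]' --turn '[[0, 0, 0], [0, 0, 0], [0, 0, 0], [0, 0, 0], [0, 0, 0], [0, 0, 0]]'

```text
time_s: 8.15
position: [0.5738, 0.1831, 0.22]
tool_rot: [[0.383, 0.924, 0.002], [0.924, -0.383, -0.0], [0.0, 0.002, -1.0]]
ft_force: [3.9, -1.4, 2.4]
grip_width: 0.0
gripper_force: 2.0
```

Request:
move_arm --jaw '[0, 0, 0, 0]' --dp '[[0, -0.6, -0.2], [0, -0.6, -0.2], [0, -0.6, -0.2], [0, -0.6, 0]]' --turn '[[0, 0, 0], [0, 0, 0], [0, 0, 0], [0, 0, 0]]'

```text
time_s: 8.48
position: [0.552, 0.1922, 0.2258]
tool_rot: [[0.383, 0.924, 0.001], [0.924, -0.383, 0.0], [0.0, 0.001, -1.0]]
ft_force: [2.6, -1.1, 2.5]
grip_width: 0.0002
gripper_force: 1.4
```

```bash
python3 - <<'E'
from h import *
import cv2
o=observe();p=o["position"];print(p,p[0]*.923-p[1]*.384,o["ft_force"])
c,d=cams.get_image("wrist");t=cams.get_image("top")[0]
cv2.imwrite('pics/c4.png',np.hstack([cv2.resize(x[:,:,::-1],(400,300)) for x in(c,t)]))
E
```

```text
[0.55201966 0.19215029 0.22582803] 0.4357284373723406 [ 2.55542933 -1.14370263  2.52205006]
```

View pics/c4.png

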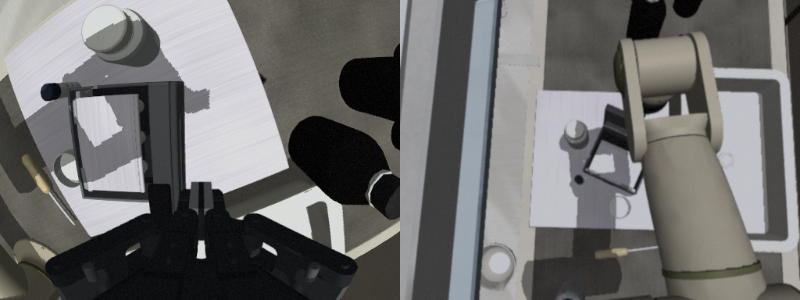

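Request:
move_arm --jaw '[0, 0, 0, 0, 0, 0, 0, 0, 0, 0]' --dp '[[0, -0.85, 0], [0, -0.85, 0], [0, -0.85, 0], [0, -0.85, 0], [0, -0.97, 0.25], [0, -0.97, 0.25], [0, -0.97, 0.25], [0, -0.88, 0.5], [0, -0.88, 0.5], [0, -0.88, 0.5]]' --turn '[[0, 0, 0], [0, 0, 0], [0, 0, 0], [0, 0, 0], [0, 0, 0], [0, 0, 0], [0, 0, 0], [0, 0, 0], [0, 0, 0], [0, 0, 0]]'

```text
time_s: 9.42
position: [0.4686, 0.2266, 0.2024]
tool_rot: [[0.383, 0.924, -0.0], [0.924, -0.383, 0.0], [0.0, -0.0, -1.0]]
ft_force: [2.2, -0.0, 0.5]
grip_width: -0.0001
gripper_force: 0.9
```

```bash
python3 - <<'E'
from h import *
import cv2
o=observe();p=o["position"];print(p,p[0]*.923-p[1]*.384,o["ft_force"])
c,d=cams.get_image("wrist");t=cams.get_image("side")[0]
cv2.imwrite('pics/c5.png',np.hstack([cv2.resize(x[:,:,::-1],(400,300)) for x in(c,t)]))
E
```

```text
[0.46864896 0.22664336 0.2024065 ] 0.34553193657358505 [ 2.21995484 -0.04935251  0.49915683]
```

View pics/c5.png

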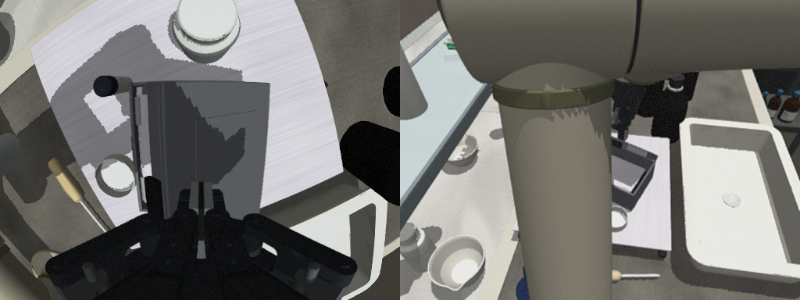

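Request:
move_arm --jaw '[0, 0, 0, 0, 0, 0, 0, 0, 0, 0]' --dp '[[0, -0.7, 0.6], [0, -0.7, 0.6], [0, -0.7, 0.6], [0, -0.5, 0.85], [0, -0.5, 0.85], [0, -0.5, 0.85], [0, -0.2, 0.85], [0, -0.2, 0.85], [0, -0.2, 0.8], [0, 0, 0]]' --turn '[[0, 0, 0], [0, 0, 0], [0, 0, 0], [0, 0, 0], [0, 0, 0], [0, 0, 0], [0, 0, 0], [0, 0, 0], [0, 0, 0], [0, 0, 0]]'

```text
time_s: 10.35
position: [0.4299, 0.2422, 0.1326]
tool_rot: [[0.383, 0.924, -0.003], [0.924, -0.383, -0.001], [-0.002, -0.002, -1.0]]
ft_force: [0.2, -0.7, 0.8]
grip_width: 0.0002
gripper_force: 0.0
```

Request:
move_arm --jaw '[0, 0, 0]' --dp '[[0, 0, 0.1], [0, 0, 0.1], [0, 0, 0]]' --turn '[[0, 0, 0], [0, 0, 0], [0, 0, 0]]'

```text
time_s: 10.6
position: [0.4312, 0.2422, 0.1324]
tool_rot: [[0.383, 0.924, 0.0], [0.924, -0.383, 0.0], [0.0, 0.0, -1.0]]
ft_force: [-0.5, -1.0, -0.3]
grip_width: -0.0
gripper_force: 0.0
```

Request:
move_arm --jaw '[0, 0, 0, 0, 0, 0]' --dp '[[0, 0, 0.1], [0, 0, 0.1], [0, 0, 0.1], [0, 0, 0.1], [0, 0, 0], [0, 0, 0]]' --turn '[[0, 0, 0], [0, 0, 0], [0, 0, 0], [0, 0, 0], [0, 0, 0], [0, 0, 0]]'

```text
time_s: 11.1
position: [0.4309, 0.2422, 0.1282]
tool_rot: [[0.383, 0.924, 0.0], [0.924, -0.383, -0.0], [-0.0, 0.0, -1.0]]
ft_force: [-0.8, 0.3, 0.2]
grip_width: 0.0003
gripper_force: 0.0
```

Request:
move_arm --jaw '[0, 0, 0]' --dp '[[0, 0, 0.1], [0, 0, 0.05], [0, 0, 0]]' --turn '[[0, 0, 0], [0, 0, 0], [0, 0, 0]]'

```text
time_s: 11.35
position: [0.431, 0.2423, 0.1279]
tool_rot: [[0.383, 0.924, 0.001], [0.924, -0.383, 0.0], [0.001, 0.001, -1.0]]
ft_force: [-3.8, -2.0, 11.8]
grip_width: 0.0001
gripper_force: 5.9
```

Request:
move_arm --jaw '[0, 0, 0, 0, 0, 0, 0, 0, 0]' --dp '[[0, 0, 0], [0, 0, -1], [0, 0, -3], [0, 0, -4], [0, 0, -4], [0, 0, -4], [0, 0, -4], [0, 0, 0], [0, 0, 0]]' --turn '[[0, 0, 0], [0, 0, 0], [0, 0, 0], [0, 0, 0], [0, 0, 0], [0, 0, 0], [0, 0, 0], [0, 0, 0], [0, 0, 0]]'

```text
time_s: 12.1
position: [0.4313, 0.2424, 0.3284]
tool_rot: [[0.383, 0.924, 0.004], [0.924, -0.383, 0.001], [0.003, 0.003, -1.0]]
ft_force: [-0.5, -0.0, -1.5]
grip_width: 0.0002
gripper_force: 0.0
```

```bash
python3 - <<'E'
from h import *
import cv2
o=observe();p=o["position"];print(p,o["ft_force"])
c,d=cams.get_image("wrist");cv2.imwrite('pics/c6.png',c[:,:,::-1])
K=cams.calibration("wrist");f=192/np.tan(np.radians(K["vertical_fov"]/2))
v,u=np.mgrid[0:384,0:512];x=(u-K["cx"]);y=(v-K["cy"]);r=np.hypot(x,y)+1e-9;t=np.tan(r/f)
P=np.stack([x/r*t*d,-y/r*t*d,-d],-1);T=K["tool_from_camera"]
W=(P@T[:3,:3].T+T[:3,3])@o["tool_rot"].T+p
m=(W[...,2]>.115)&(W[...,2]<.145)&(d>0)
A=W[m];X=A[:,0]*.923-A[:,1]*.384;Y=A[:,0]*.384+A[:,1]*.923
k=(X>.28)&(X<.395)&(Y>.33)&(Y<.45)
G=np.c_[X[k],Y[k],np.ones(k.sum())];print(k.sum(),np.linalg.lstsq(G,A[k][:,2],rcond=None)[0])
k=(X>.2)&(X<.45)&(Y>.3)&(Y<.47);print(np.percentile(X[k],[1,99]),np.percentile(Y[k],[1,99]))
E
```

```text
[0.43132863 0.24238272 0.32840513] [-0.49813375 -0.02502848 -1.5262498 ]
9318 [ 1.06505200e-04 -2.97251111e-03  1.30499839e-01]
[0.24667004 0.39926829] [0.31536311 0.46288408]
```

View pics/c6.png

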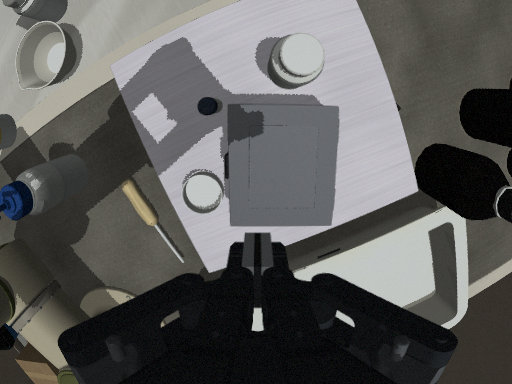

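The lid lies level (tilt about 0 rad, its top at z about 0.129). The case and the bottle, vial and cup are where they were.

```bash
python3 -c "
from rig import ticket
print(ticket.close_job())"
```

```text
the job is handed in; nothing more can be done
None
```

I folded the flap flat onto the vials, then swung the lid over and pushed it fully shut. The last wrist picture showed the lid level and the case, bottle, vial and cup not visibly moved. I handed the job in at about 12 s with the arm clear, and no verdict came back.

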